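Turn the biscuit over with the turner

TASK

Two baked rounds overhang the right-hand edge of the chopping board. Take the turner and, with its blade, tip over the one that still shows its pricked side, so that it ends plain side up, flat and wholly on the board; keep it low, do not toss it, do not touch it with the gripper, and leave the other rounds lying where they are. Then lay the turner back down flat on the worktop.

Things in the scene. Friction and masses are not known exactly. Their poses are not given: they have to be found in the camera images.
- biscuit: the round to turn: hard pale-brown disc, 80 mm across, 9 mm thick, about 45 g, friction about 0.6. It starts flat on the board, pricked face up (nine dark 9 mm pricks: one central, eight in a ring), overhanging the board's right-hand (-y) edge by 26 to 32 mm. Origin: centre of its plain face (underneath at the start); z axis towards the pricked face (up at the start).
- biscuit_center (a point): middle of the disc to turn, halfway through its thickness
- turned_biscuit: a like disc, 80 mm by 9 mm, already plain side up, that overhangs the same edge beside the first, its middle about 88 mm from it (which of the two is nearer the robot varies). Leave it. Origin: centre of its underside, z up.
- far_biscuit: a like disc, already plain side up, lying wholly on the left part of the board. Leave it. Origin: centre of its underside, z up.
- board: wooden chopping board, fixed to the worktop, 230 mm along its own x, 340 mm along its own y, 22 mm thick. Origin: centre of its underside on the worktop. Its y axis points to the robot's left (its yaw is small), so its right-hand edge lies at y = -170 mm in its frame, and there is 22 mm between the overhanging discs and the worktop.
- turner: kitchen turner (spatula), 100 g, lying on the worktop right of the board, blade pointing roughly left (+y). Origin: under the middle of the handle; x axis towards the blade, z up. Wooden handle: x = -60 to 60 mm, 14 mm wide (y), z = 0 to 28 mm. Blade underside level with the handle's. Centre of mass near x = 35 mm: grip the handle across its width at x = 25 mm, z = 22 mm.
- turner_tip (a point): middle of the turner blade's front edge, at (150, 0, 1.25) mm in the turner's frame. The slotted steel blade is level, x = 75 to 150 mm, 60 mm wide, 2.5 mm thick (z = 0 to 2.5 mm), joined to the handle by a thin neck.
Mind the look-alikes: they are no part of the job. What is shaped like the biscuit but blue or purple is not meant.

How it is judged:
By the outcome, as a careful person would: the job done as asked, in the order asked, and still so for the second after the job is handed in, with the robot touching nothing.
It also fails if it takes over 51 s, if anything falls off the work surface, if the arm or the gripper's body presses on something with over 40 N, if the wrist force passes 120 N, or if a joint passes its speed limit or range.

ROBOT

A 6-joint arm with a two-finger parallel gripper is mounted at the origin on a cart in front of the work surface, level with it; the furniture and walls round the work are solid. World frame = base frame: x ahead of the robot, y to its left, z up, the work surface at z = 0. Lengths are in m, angles in degrees, forces in N, time in s.
With the tool pointing down it reaches from about 0.25 to 0.725 m from the base axis. Payload 9.7 kg.
Tool frame: the origin (TCP) lies at the very end of the fingers, on their centre line; the grasp point (between the pads) lies 19 mm behind it (bot.grip_depth is the distance from the TCP to the grasp point, in m); z points along the fingers, y is the direction in which the jaws open and shut (so a half turn about z gives the same grasp; the last joint's range is limited). The gripper opens to 85 mm and grips with 20 to 120 N. Pads are 22 mm wide; open, the fingers measure 114 mm over their backs; the gripper's body (76 mm by 85 mm) begins 54 mm behind the grasp point. The pads swing forward as they close: fully open they stand 13 mm farther back than shut.
Start: joints at [76.089, 4.979, 10.078, 95.1, 0, 90], TCP at [0.132, 0.534, 0.231] pointing down, gripper open.
Joint ranges: [-179.16, 179.16], [-48.56, 103.87], [-65.8, 70.77], [-126.05, 130.52], [-82.76, 87.17], [-180, 180]. Speed limits (degrees/s): [127.2, 127.2, 147.25, 180, 180, 180].

INTERFACE

Orientations are given as [roll, pitch, yaw] about the fixed x, y, z axes, in that order (R = Rz(yaw) Ry(pitch) Rx(roll)).
In Python, from workcell import telemetry, optics, order, bot gives the robot as it stands. The module is installed in compiled form; this text tells all that it offers.
- The arm moves only by the shell command python3 -m inch 'ROWS' [FORCE]. ROWS is JSON, a list of rows, each a list of 7 numbers: the shift along the tool's x, y, z in m, then the turn, a rotation vector about the tool's x, y, z in rad, then the closure, from 0 (fully open) to 1 (shut). In form: [[tx, ty, tz, rx, ry, rz, grip], ...]. A call has 1 to 12 rows; each row is the pose to reach, as a shift and turn from the pose commanded when the call began, along the tool's axes at that moment; what a row does not reach only later rows make up. A row lasts 1/12 s, in which the tool goes at most 41.7 mm and 7.16 degrees, less where a joint would pass 70% of its speed; a pose out of reach is approached as far as the arm can. A call with a gripper value outside its range is refused whole. The fingers move at their own pace and stop on an object; FORCE is the grip in N (left out, the last holds). Time passes only in rows, so rows that repeat a pose let the fingers close. It gives the time, the measured TCP pose, the force and the opening at its end, in the units of the state.
- telemetry.get_obs(): the state, without advancing time (a new reading comes with each control period).
- optics.camera(name): name is "side" or "top" or "wrist"; returns (picture, depth): 420x560x3 uint8, red, green, blue; 420x560 float32, m along the optical axis (not along the pixel's ray), 0 where there is no reading.
- optics.camera_info(name): a dict with "camera_matrix" (3x3 intrinsics, pixels), "xyz" and "attitude" of the camera in the world; the wrist camera has in their place "mount" (4x4, takes a point from camera to tool coordinates, whose origin is the TCP and whose axes are the flange's). Camera axes: x right, y down, z forward; pixel columns grow to the right and rows downward; lengths in m; the calibration is good to about 2 mm. A picture is of the moment at which its call begins: read the wrist's pose just before it. camera_info takes no time and is no camera call.
- order.job_done(): hands the job in, once; it reports no verdict.
The state is a dict: "time": time; "q": joint angles; "qd": joint speeds; "joint_efforts": joint torques, N m; "ee_pos": TCP position; "tcp_rot": TCP orientation; "wrist_force": force on the tool from outside, world axes, zero at the start; "torque": the same for the moment, N m; "opening": finger opening in m.
Only numpy, scipy, OpenCV 4.12 (cv2) and the standard library are available. Lean on these libraries where they do the work, as an engineer would, in place of code of your own. Each camera call takes 0.05 s, during which the arm holds its last target. There are 200 camera calls.

## Working session

There is one attempt and no reset: what is moved stays moved. The work goes in short steps, Python scripts to look and compute and a shell command to move; the robot and the scene stay as the last step left them, time stands still between calls to the robot, and variables do not carry over. Pictures are saved under pics/ and viewed, about 8 in all and at most 12, crops included, and the job is handed in when it is done.

```bash
mkdir -p pics; cat > h.py <<'E'
import numpy as np, cv2, sys
from scipy.spatial.transform import Rotation as R
from workcell import telemetry, optics, order, bot
def info(n):
    i=optics.camera_info(n); return i
def campose(n,obs=None):
    i=optics.camera_info(n); K=np.array(i["camera_matrix"])
    if n=="wrist":
        o=obs or telemetry.get_obs(); T=np.eye(4)
        T[:3,:3]=R.from_euler("xyz",o["tcp_rot"],degrees=True).as_matrix(); T[:3,3]=o["ee_pos"]
        return K,T@np.array(i["mount"])
    T=np.eye(4); a=np.array(i["attitude"])
    T[:3,:3]=R.from_euler("xyz",a,degrees=True).as_matrix() if a.size==3 else a
    T[:3,3]=i["xyz"]; return K,T
def snap(n,name):
    o=telemetry.get_obs(); K,T=campose(n,o); p,d=optics.camera(n)
    cv2.imwrite(f"pics/{name}.png",p[:,:,::-1]); np.savez(f"pics/{name}.npz",p=p,d=d,K=K,T=T)
    return p,d,K,T
def load(name):
    z=np.load(f"pics/{name}.npz"); return z["p"],z["d"],z["K"],z["T"]
def onplane(K,T,uv,z):
    uv=np.atleast_2d(uv).astype(float); r=np.c_[uv,np.ones(len(uv))]@np.linalg.inv(K).T@T[:3,:3].T
    s=(z-T[2,3])/r[:,2]; return T[:3,3]+r*s[:,None]
def cloud(d,K,T):
    v,u=np.mgrid[:d.shape[0],:d.shape[1]]
    P=np.stack([(u-K[0,2])/K[0,0]*d,(v-K[1,2])/K[1,1]*d,d],-1)
    return P@T[:3,:3].T+T[:3,3]
E
python3 - <<'E'
from h import *
for n in("top","side"):
    print(optics.camera_info(n)); snap(n,n+"0")
print(optics.camera_info("wrist")); print(telemetry.get_obs(), bot.grip_depth)
a=cv2.imread("pics/top0.png");cv2.imwrite("pics/both.png",cv2.resize(np.vstack([a,cv2.imread("pics/side0.png")]),(0,0),fx=.714,fy=.714))
E
```

```text
{'camera_matrix': array([[385.86989217,   0.        , 282.29230579],
       [  0.        , 385.86989217, 209.64165932],
       [  0.        ,   0.        ,   1.        ]]), 'xyz': array([0.37584429, 0.11012155, 1.1349362 ]), 'attitude': array([-1.75871174e+02,  8.66107964e-02, -8.90129399e+01])}
{'camera_matrix': array([[433.42301821,   0.        , 275.75171634],
       [  0.        , 433.42301821, 212.66263392],
       [  0.        ,   0.        ,   1.        ]]), 'xyz': array([ 0.18347898, -0.923478  ,  0.90816418]), 'attitude': array([-128.6885894 ,   -0.98651921,  -15.35024604])}
{'camera_matrix': array([[312.03499952,   0.        , 279.01427446],
       [  0.        , 312.03499952, 203.56371718],
       [  0.        ,   0.        ,   1.        ]]), 'mount': array([[ 1.01144550e-03, -9.53796882e-01, -3.00450470e-01,
         7.71754227e-02],
       [ 9.99999488e-01,  9.65308125e-04,  3.02003518e-04,
        -7.86437466e-04],
       [ 1.97726677e-06, -3.00450622e-01,  9.53797370e-01,
        -1.41847968e-01],
       [ 0.00000000e+00,  0.00000000e+00,  0.00000000e+00,
         1.00000000e+00]])}
{'time': 0.1, 'q': array([7.60873778e+01, 5.00831203e+00, 1.00395691e+01, 9.51012448e+01,
       1.76535501e-03, 9.00000179e+01]), 'qd': array([-0.0714443 , -0.05708316,  0.12404721, -0.03841723, -0.03494502,
        0.07540627]), 'joint_efforts': array([ 3.44182963e-04, -5.21557903e+01,  4.65654588e+01,  1.60868175e-02,
        5.10222640e-05, -1.15693933e-05]), 'ee_pos': array([0.13218295, 0.53365892, 0.23065565]), 'tcp_rot': array([-1.79930012e+02, -1.76533186e-03,  1.66087358e+02]), 'wrist_force': array([-0.07122408,  0.25362756, -0.16801449]), 'torque': array([-0.01544514,  0.02646849, -0.02427152]), 'opening': 0.08546936375933954} 0.0187
```

View pics/both.png

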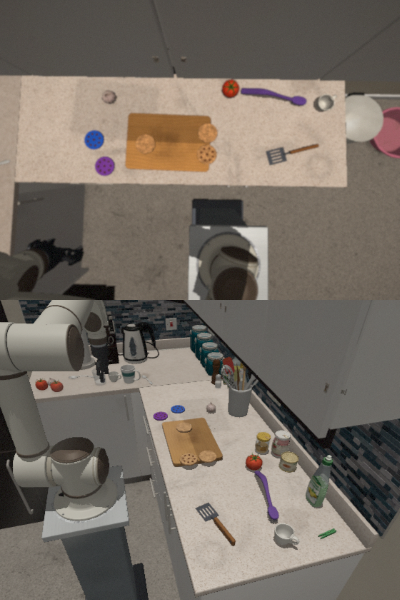

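The top view (upper) shows the pricked round near (207,154) and the turned round near (207,132), both on the board's right edge. The turner's blade is near (277,156) and its handle runs to (318,146). Next I measure them.

```bash
python3 - <<'E'
from h import *
p,d,K,T=load("top0"); C=cloud(d,K,T)
hsv=cv2.cvtColor(p,cv2.COLOR_RGB2HSV)
# board/biscuit heights
def box(x0,x1,y0,y1): 
    return (slice(int(y0/.714),int(y1/.714)),slice(int(x0/.714),int(x1/.714)))
# pixel masks
z=C[...,2]
for nm,b in dict(board=(127,215,112,172),table=(225,260,115,170),turner=(264,322,140,168)).items():
    zz=z[box(*b)]; print(nm,np.percentile(zz,[5,25,50,75,95]).round(4))
s=box(264,322,140,168)
sub=p[s].astype(int); 
dark=(sub.sum(2)<250).astype(np.uint8); wood=((sub[...,0]-sub[...,2]>50)).astype(np.uint8)
for nm,m,zz in(("blade",dark,.002),("handle",wood,.028)):
    n,l,st,ce=cv2.connectedComponentsWithStats(m); i=1+np.argmax(st[1:,4])
    vu=np.argwhere(l==i)+[s[0].start,s[1].start]; P=onplane(K,T,vu[:,::-1],zz)[:,:2]
    r=cv2.minAreaRect((P*1000).astype(np.float32)); print(nm,len(vu),r,P.mean(0))
big=cv2.resize(p[box(120,330,105,180)],(0,0),fx=2.6,fy=2.6,interpolation=cv2.INTER_CUBIC)
cv2.imwrite("pics/c1.png",big[:,:,::-1]); print(big.shape)
E
```

```text
board [-0.0003  0.0186  0.0206  0.023   0.032 ]
table [-0.0038 -0.0017 -0.0002  0.0013  0.0035]
turner [-0.0033 -0.001   0.0006  0.0024  0.0251]
blade 65 ((445.48388671875, -222.482177734375), (49.445308685302734, 15.682480812072754), 12.35295295715332) [ 0.4446718  -0.22097771]
handle 156 ((467.11468505859375, -301.1015319824219), (11.123308181762695, 115.68993377685547), 14.977558135986328) [ 0.46735987 -0.30137405]
(273, 764, 3)
```

View pics/c1.png

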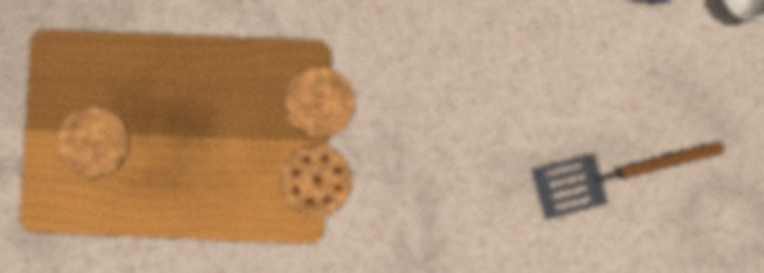

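```bash
cat >> h.py <<'E'
def delta(xyz,yaw,o=None):
    "tool-frame shift and rotvec to a tool-down pose"
    o=o or telemetry.get_obs(); A=R.from_euler("xyz",o["tcp_rot"],degrees=True)
    B=R.from_euler("xyz",[180,0,yaw],degrees=True)
    return A.inv().apply(np.array(xyz)-o["ee_pos"]).round(4),(A.inv()*B).as_rotvec().round(4)
E
python3 - <<'E'
from h import *
p,d,K,T=load("top0")
c=lambda x,y:(x/2.6+168,y/2.6+147)
print("bis",onplane(K,T,[c(317,181)],.031),"turned",onplane(K,T,[c(320,102),c(93,142)],.031))
print("board",onplane(K,T,[c(331,42),c(325,242),c(32,30),c(21,234)],.022))
print("tip",onplane(K,T,[c(540,193)],.002))
print(delta([.46,-.277,.23],105))
E
```

```text
bis [[0.43584195 0.09096244 0.031     ]] turned [[0.52353555 0.08902404 0.031     ]
 [0.47475131 0.33916846 0.031     ]]
board [[0.5927279  0.07756993 0.022     ]
 [0.3689461  0.08089348 0.022     ]
 [0.60067346 0.41360188 0.022     ]
 [0.37197349 0.41749281 0.022     ]]
tip [[ 0.42816789 -0.16155159  0.002     ]]
(array([-0.5131, -0.7081,  0.0015]), array([-1.1000e-03,  6.0000e-04,  1.0662e+00]))
```

```bash
python3 -m inch '[[-0.408,-0.449,0,0,0,1.066,0],[-0.408,-0.449,0,0,0,1.066,0],[-0.408,-0.449,0,0,0,1.066,0],[-0.408,-0.449,0,0,0,1.066,0],[-0.408,-0.449,0,0,0,1.066,0],[-0.408,-0.449,0,0,0,1.066,0],[-0.408,-0.449,0,0,0,1.066,0],[-0.408,-0.449,0,0,0,1.066,0],[-0.408,-0.449,0,0,0,1.066,0],[-0.408,-0.449,0,0,0,1.066,0],[-0.408,-0.449,0,0,0,1.066,0],[-0.408,-0.449,0,0,0,1.066,0]]'; python3 -c "
from h import *
print(delta([.42,0,.23],105)); print(telemetry.get_obs()['q'])"
```

```text
time: 1.1
ee_pos: [0.37, 0.0918, 0.2313]
tcp_rot: [180.0, -0.0, 105.0]
wrist_force: [1.5, 0.7, 0.6]
opening: 0.0856
(array([-0.1016,  0.0246,  0.0013]), array([ 0.0006, -0.    ,  0.0003]))
[ 1.39288190e+01 -1.79173323e+01 -1.07112494e+01  9.71744308e+01
  1.81089441e-03  8.89129543e+01]
```

```bash
python3 -m inch '[[-0.1,0.025,0,0,0,0,0],[-0.1,0.025,0,0,0,0,0],[-0.1,0.025,0,0,0,0,0],[-0.1,0.025,0,0,0,0,0],[-0.1,0.025,0,0,0,0,0]]'; python3 - <<'E'
from h import *
snap("wrist","w1"); print(delta([.46,-.277,.23],105))
E
```

```text
time: 1.52
ee_pos: [0.4197, 0.0029, 0.2308]
tcp_rot: [-179.9, -0.0, 104.9]
wrist_force: [0.2, -0.3, -0.0]
opening: 0.0856
(array([-0.2817, -0.0332,  0.0008]), array([-0.001 , -0.0005, -0.001 ]))
```

View pics/w1.png

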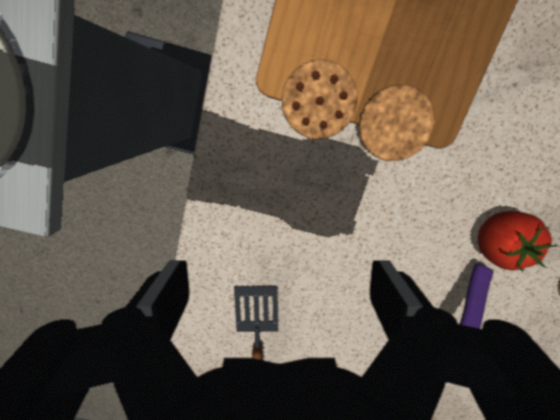

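The pricked round is centred at (319,99), with its central prick at (319,101). The turned round is at (397,123), and the blade's front edge runs from (235,287) to (277,287). Next I move over the turner and measure from this view.

```bash
python3 -m inch '[[-0.282,-0.033,0,0,0,0,0],[-0.282,-0.033,0,0,0,0,0],[-0.282,-0.033,0,0,0,0,0],[-0.282,-0.033,0,0,0,0,0],[-0.282,-0.033,0,0,0,0,0],[-0.282,-0.033,0,0,0,0,0],[-0.282,-0.033,0,0,0,0,0],[-0.282,-0.033,0,0,0,0,0],[-0.282,-0.033,0,0,0,0,0],[-0.282,-0.033,0,0,0,0,0]]'; python3 - <<'E'
from h import *
p,d,K,T=load("w1"); C=cloud(d,K,T)
print("bis",onplane(K,T,[[319,99],[319,101],[397,123]],.031).round(4))
print("edge",onplane(K,T,[[275,95],[350,122],[430,145]],.022).round(4))
print("tip",onplane(K,T,[[235,287],[277,287]],.0025).round(4))
for u,v in((319,92),(397,123),(300,30),(150,300),(250,260)): print(C[v-3:v+4,u-3:u+4].reshape(-1,3).mean(0).round(4))
snap("wrist","w2")
E
```

```text
time: 2.4
ee_pos: [0.461, -0.2758, 0.2313]
tcp_rot: [-180.0, -0.0, 105.1]
wrist_force: [-0.3, 0.6, -0.3]
opening: 0.0852
bis [[0.4377 0.0931 0.031 ]
 [0.4383 0.0912 0.031 ]
 [0.5248 0.0913 0.031 ]]
edge [[0.3924 0.0854 0.022 ]
 [0.4783 0.0796 0.022 ]
 [0.5722 0.0789 0.022 ]]
tip [[ 0.4019 -0.1664  0.0025]
 [ 0.457  -0.1517  0.0025]]
[0.4357 0.0997 0.0305]
[0.5224 0.091  0.0375]
[0.401  0.1518 0.0204]
[0.3723 0.001  0.2774]
[ 0.4123 -0.1232 -0.0008]
```

View pics/w2.png

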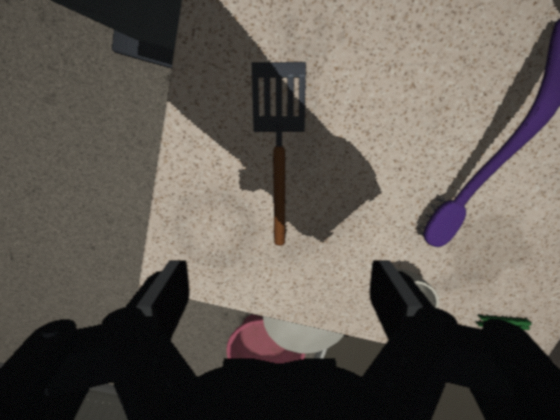

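The handle runs from (279,146) to (280,245), and the blade's front edge middle is at (279,63). The turner lies along the image column, so the jaws are already aligned with it.

```bash
python3 - <<'E'
from h import *
p,d,K,T=load("w2"); C=cloud(d,K,T)
h=onplane(K,T,[[279,147],[280,244]],.026); t=onplane(K,T,[[279,63],[252,63],[305,63],[253,131],[305,131]],.0025)
print(h.round(4),np.linalg.norm(h[0]-h[1])); print(t.round(4))
m=h.mean(0); dr=t[0]-h[1]; yaw=np.degrees(np.arctan2(dr[1],dr[0])); u=np.array([np.cos(np.radians(yaw)),np.sin(np.radians(yaw))])
print("yaw",yaw,"mid",m,"tip-mid",np.linalg.norm(t[0][:2]-m[:2]))
s=p[100:250,240:320].astype(int)
w=(s[...,0]-s[...,2]>25)&(s.sum(2)<260); vu=np.argwhere(w)+[100,240]
H=onplane(K,T,vu[:,::-1],.02)[:,:2]; print("mask",len(vu),cv2.minAreaRect((H*1000).astype(np.float32)),vu.min(0),vu.max(0))
z=C[150:240,277:282,2]; print("handle z",np.percentile(z,[10,50,90]), "table",np.median(C[150:200,200:230,2]))
# z by two views: tip in w1 vs w2
p1,d1,K1,T1=load("w1")
def ray(K,T,uv): r=T[:3,:3]@np.linalg.inv(K)@[uv[0],uv[1],1]; return T[:3,3],r/np.linalg.norm(r)
a,r=ray(K,T,(279,63)); b,q=ray(K1,T1,(256,287)); s=np.linalg.lstsq(np.c_[r,-q],b-a,rcond=None)[0]; print("tip 2view",a+s[0]*r,b+s[1]*q)
g=t[0][:2]-u*.125; print("grip pt",g, delta([*g,.0035],yaw))
E
```

```text
[[ 0.4519 -0.2446  0.026 ]
 [ 0.4836 -0.3572  0.026 ]] 0.11698518787507746
[[ 0.4289 -0.1597  0.0025]
 [ 0.4005 -0.1674  0.0025]
 [ 0.4563 -0.1523  0.0025]
 [ 0.4187 -0.2376  0.0025]
 [ 0.477  -0.2218  0.0025]]
yaw 105.47679599156183 mid [ 0.46774895 -0.30089415  0.026     ] tip-mid 0.14640797905164435
mask 631 ((467.53839111328125, -303.3658752441406), (12.279836654663086, 117.90725708007812), 15.409562110900879) [148 274] [244 284]
handle z [0.02627747 0.02712807 0.02809766] table -0.0007582036511362134
tip 2view [ 0.42890453 -0.15963651  0.00171747] [ 0.42954704 -0.15954074  0.00170824]
grip pt [ 0.46228519 -0.28019377] (array([-4.900e-03, -1.000e-04,  2.281e-01]), array([ 0.0002, -0.0002, -0.0063]))
```

```bash
python3 -m inch '[[-0.0045,0,0.1,0,0,-0.006,0],[-0.0045,0,0.2,0,0,-0.006,0],[-0.0045,0,0.2,0,0,-0.006,0],[-0.0045,0,0.2,0,0,-0.006,0],[-0.0045,0,0.2,0,0,-0.006,0],[-0.0045,0,0.2275,0,0,-0.006,0],[-0.0045,0,0.2275,0,0,-0.006,0],[-0.0045,0,0.2275,0,0,-0.006,1],[-0.0045,0,0.2275,0,0,-0.006,1],[-0.0045,0,0.2275,0,0,-0.006,1],[-0.0045,0,0.2275,0,0,-0.006,1],[-0.0045,0,0.2275,0,0,-0.006,1]]' 90
python3 -m inch '[[0,0,0,0,0,0,1],[0,0,0,0,0,0,1],[0,0,0,0,0,0,1],[0,0,0,0,0,0,1],[0,0,0,0,0,0,1]]'
```

```text
time: 3.45
ee_pos: [0.4629, -0.2819, 0.0054]
tcp_rot: [179.9, 0.1, 105.4]
wrist_force: [0.6, 0.6, 0.4]
opening: 0.0255
time: 3.87
ee_pos: [0.4626, -0.282, 0.0051]
tcp_rot: [179.9, 0.1, 105.3]
wrist_force: [-1.6, 1.2, 7.6]
opening: 0.0124
```

```bash
python3 -m inch '[[0,0,-0.02,0,0,0,1],[0,0,-0.04,0,0,0,1],[0,0,-0.055,0,0,0.05,1],[0.03,0.003,-0.055,0,0,0.12,1],[0.06,0.006,-0.055,0,0,0.2,1],[0.09,0.009,-0.055,0,0,0.286,1],[0.12,0.012,-0.055,0,0,0.286,1],[0.157,0.015,-0.055,0,0,0.286,1],[0.157,0.015,-0.055,0,0,0.286,1],[0.157,0.015,-0.055,0,0,0.286,1]]'; python3 - <<'E'
from h import *
snap("wrist","w3"); snap("side","s3")
a=cv2.imread("pics/w3.png"); s=cv2.imread("pics/s3.png")
# crop side round projected points
K,T=campose("side"); q=T[:3,:3].T@(np.array([.44,.02,.03])-T[:3,3]); uv=(K@q/q[2])[:2]; print(uv)
u,v=uv.astype(int); x0,y0=max(0,u-90),max(0,v-70); c=cv2.resize(s[y0:y0+140,x0:x0+180],(0,0),fx=3,fy=3,interpolation=cv2.INTER_CUBIC); print(x0,y0)
cv2.imwrite("pics/v3.png",np.vstack([cv2.resize(a[:160],(0,0),fx=540/560,fy=540/560),c]))
E
```

```text
time: 4.7
ee_pos: [0.4349, -0.1249, 0.0591]
tcp_rot: [180.0, 0.0, 89.1]
wrist_force: [1.0, 0.1, -1.1]
opening: 0.0122
[269.96860793 237.1610075 ]
179 167
```

View pics/v3.png

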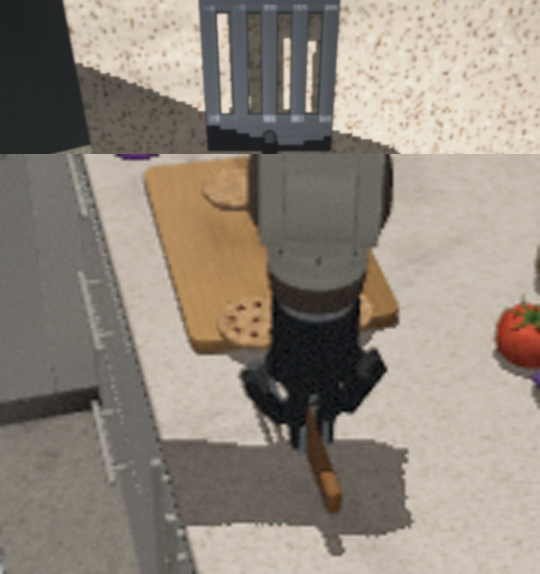

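The wrist strip shows the blade at columns 203–340, cut off at its front edge. In the side view the arm hides the blade, and the pricked round is at (243,322). I check the blade's pitch and height from depth.

```bash
python3 - <<'E'
from h import *
p,d,K,T=load("w3"); M=np.array(optics.camera_info("wrist")["mount"]); C=cloud(d,K,M)
for v in(2,8,20,40,60,80,100,120,125):
    r=p[v].astype(int).sum(1); row=C[v,200:365]
    ok=(row[:,2]<.03); 
    if ok.sum(): x=row[ok]; print(v,x[:,0].mean().round(4),x[:,1].min().round(4),x[:,1].max().round(4),np.median(x[:,2]).round(4),ok.sum())
E
```

```text
2 0.1158 -0.0302 0.0291 0.0032 147
8 0.1137 -0.0299 0.0292 0.0033 146
20 0.1093 -0.0304 0.029 0.0033 93
40 0.1019 -0.0299 0.0292 0.0034 90
60 0.0946 -0.03 0.0297 0.0035 89
80 0.0865 -0.0301 0.0295 0.0034 90
100 0.0784 -0.0297 0.0292 0.0033 86
120 0.0698 -0.03 0.0292 0.0034 132
125 0.0677 -0.0298 0.0295 0.0033 132
```

```bash
python3 -m inch '[[0,0,0.022,0,0,0,1],[0,0,0.0445,0,0,0,1],[0,0,0.0445,0,0,0,1],[0,0,0.0445,0,0,0,1],[0.015,0.0005,0.0445,0,0,0,1],[0.03,0.0005,0.0445,0,0,0,1],[0.045,0.0005,0.0445,0,0,0,1],[0.06,0.0005,0.0445,0,0,0,1],[0.068,0.0005,0.0445,0,0,0,1],[0.068,0.0005,0.0445,0,0,0,1],[0.068,0.0005,0.0445,0,0,0,1]]'; python3 -m inch '[[0,0,-0.008,0,0,0,1],[0,0,-0.011,0,0,0,1],[0.0005,0,-0.016,0,0,0,1],[0.001,0,-0.022,0,0,0,1],[0.002,0,-0.0268,0,0,0,1],[0.002,0,-0.0268,0,0,0,1]]';  python3 - <<'E'
from h import *
p,d,K,T=snap("top","t4"); snap("side","s4")
s=cv2.imread("pics/s4.png")[167:307,179:359]
c=cv2.resize(cv2.imread("pics/t4.png")[140:260,168:348],(0,0),fx=3,fy=3,interpolation=cv2.INTER_CUBIC)
cv2.imwrite("pics/v4.png",np.vstack([c,cv2.resize(s,(0,0),fx=1.5,fy=1.5)[:, :].repeat(2,1)[:, :540]]) if 0 else c)
E
```

```text
time: 5.72
ee_pos: [0.4372, -0.0585, 0.0151]
tcp_rot: [179.9, 0.0, 89.0]
wrist_force: [0.6, -0.8, -0.8]
opening: 0.0121
time: 6.22
ee_pos: [0.4373, -0.0563, 0.0424]
tcp_rot: [179.9, 0.0, 89.0]
wrist_force: [0.1, -0.7, -0.7]
opening: 0.0123
```

View pics/v4.png

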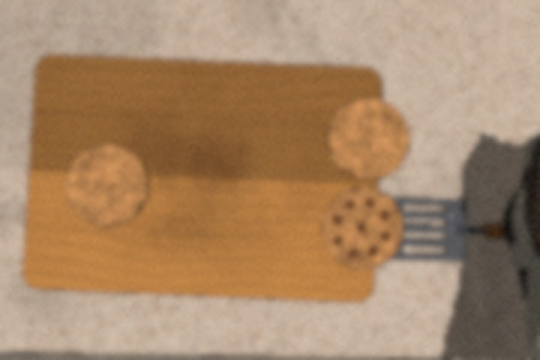

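The pricked round, at (362,227), has its right side resting on the blade and tilted; its left edge has not moved, and the turned round at (370,139) is undisturbed. I continue the arc.

```bash
python3 -m inch '[[0.0016,0,-0.0052,0,0,0,1],[0.0037,0,-0.0102,0,0,0,1],[0.0062,0,-0.015,0,0,0,1],[0.0091,0,-0.0195,0,0,0,1],[0.0124,0,-0.0238,0,0,0,1],[0.016,0,-0.0278,0,0,0,1],[0.02,0,-0.0314,0,0,0,1],[0.0243,0,-0.0347,0,0,0,1],[0.0243,0,-0.0347,0,0,0,1]]';  python3 - <<'E'
from h import *
p,d,K,T=snap("top","t5"); C=cloud(d,K,T)
c=cv2.resize(cv2.imread("pics/t5.png")[140:260,168:348],(0,0),fx=3,fy=3,interpolation=cv2.INTER_CUBIC)
cv2.imwrite("pics/v5.png",c)
m=(abs(C[...,0]-.438)<.008)&(C[...,1]>.03)&(C[...,1]<.16); P=C[m]; 
for y in np.arange(.04,.16,.01):
    k=abs(P[:,1]-y)<.005; print(round(y,3),k.sum(),np.percentile(P[k,2],[10,50,90]).round(3) if k.any() else '')
E
```

```text
time: 7.07
ee_pos: [0.4375, -0.0312, 0.0765]
tcp_rot: [179.9, -0.0, 89.0]
wrist_force: [-0.2, 1.0, -0.9]
opening: 0.0123
0.04 24 [-0.     0.073  0.076]
0.05 17 [-0.     0.07   0.077]
0.06 18 [-0.     0.072  0.076]
0.07 16 [-0.001  0.071  0.076]
0.08 17 [-0.     0.072  0.075]
0.09 23 [0.074 0.089 0.093]
0.1 18 [0.08  0.085 0.088]
0.11 21 [0.063 0.072 0.078]
0.12 22 [0.049 0.055 0.062]
0.13 19 [0.036 0.041 0.045]
0.14 17 [0.018 0.021 0.032]
0.15 23 [0.018 0.021 0.023]
```

View pics/v5.png

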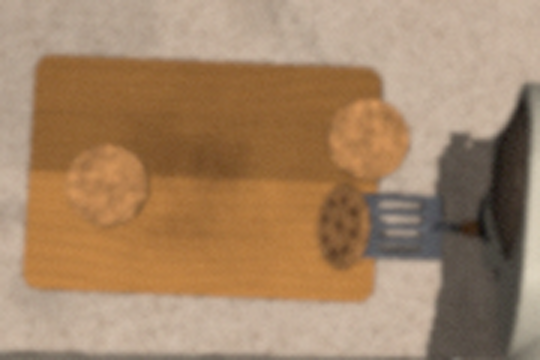

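The disc stands at about 55° with its left edge unslipped and its upper edge at about z = 0.09. I continue past vertical, then look.

```bash
python3 -m inch '[[0.0065,0,-0.004,0,0,0,1],[0.0133,0,-0.0071,0,0,0,1],[0.0206,0,-0.0094,0,0,0,1],[0.028,0,-0.0107,0,0,0,1],[0.033,0,-0.0112,0,0,0,1],[0.038,0,-0.011,0,0,0,1],[0.042,0,-0.0105,0,0,0,1],[0.046,0,-0.01,0,0,0,1],[0.05,0,-0.009,0,0,0,1],[0.054,0,-0.009,0,0,0,1],[0.054,0,-0.009,0,0,0,1],[0.054,0,-0.009,0,0,0,1]]';  python3 - <<'E'
from h import *
p,d,K,T=snap("top","t6"); C=cloud(d,K,T)
c=cv2.resize(cv2.imread("pics/t6.png")[140:260,168:348],(0,0),fx=3,fy=3,interpolation=cv2.INTER_CUBIC)
cv2.imwrite("pics/v6.png",c)
m=(abs(C[...,0]-.438)<.008); P=C[m]
for y in np.arange(.06,.26,.01):
    k=abs(P[:,1]-y)<.005; print(round(y,3),np.percentile(P[k,2],[10,50,90]).round(3) if k.any() else '')
E
```

```text
time: 8.12
ee_pos: [0.438, 0.0222, 0.0847]
tcp_rot: [-180.0, 0.0, 89.0]
wrist_force: [-0.8, 0.3, -0.7]
opening: 0.0122
0.06 [-0.     0.566  0.568]
0.07 [0.003 0.565 0.567]
0.08 [0.082 0.54  0.549]
0.09 [0.079 0.082 0.084]
0.1 [0.02  0.023 0.085]
0.11 [0.019 0.081 0.084]
0.12 [0.019 0.079 0.084]
0.13 [0.02  0.078 0.084]
0.14 [0.08  0.082 0.084]
0.15 [0.029 0.079 0.083]
0.16 [0.03  0.032 0.033]
0.17 [0.028 0.03  0.034]
0.18 [0.029 0.032 0.034]
0.19 [0.029 0.032 0.034]
0.2 [0.029 0.032 0.033]
0.21 [0.029 0.031 0.033]
0.22 [0.029 0.031 0.033]
0.23 [0.017 0.019 0.022]
0.24 [0.018 0.02  0.023]
0.25 [0.018 0.021 0.023]
```

View pics/v6.png

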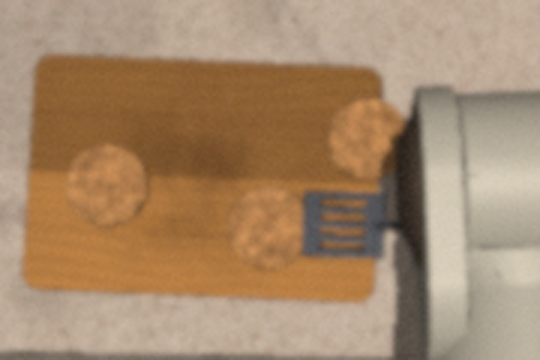

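The disc lies plain side up at (268,228), flat (z 0.029–0.034) and wholly on the board; the turned and far rounds have not moved. I retreat and lay the turner down.

```bash
python3 -m inch '[[-0.02,0,-0.005,0,0,0,1],[-0.05,0,-0.005,0,0,0,1],[-0.08,0,-0.005,0,0,0,1],[-0.11,0,-0.005,0,0,0,1],[-0.14,0,-0.005,0,0,0,1],[-0.17,0,-0.005,0,0,0,1],[-0.2,0,-0.005,0,0,0,1],[-0.23,0,0,0,0,0,1],[-0.26,0,0.01,0,0,0,1],[-0.272,0,0.03,0,0,0,1],[-0.272,0,0.05,0,0,0,1],[-0.272,0,0.05,0,0,0,1]]'; python3 -m inch '[[0,0,0.01,0,0,0,1],[0,0,0.02,0,0,0,1],[0,0,0.025,0,0,0,1],[0,0,0.025,0,0,0,1],[0,0,0.025,0,0,0,1]]'; python3 -c "
from h import *
o=telemetry.get_obs();print(o['ee_pos'],o['wrist_force'])"
```

```text
time: 9.17
ee_pos: [0.4309, -0.2499, 0.031]
tcp_rot: [-179.7, -0.2, 88.8]
wrist_force: [-0.7, 0.6, -0.7]
opening: 0.0121
time: 9.58
ee_pos: [0.4334, -0.2496, 0.0101]
tcp_rot: [180.0, 0.0, 89.0]
wrist_force: [0.4, -0.2, -0.9]
opening: 0.0124
[ 0.43337871 -0.24957322  0.01005424] [ 0.43112098 -0.22588895 -0.92403185]
```

```bash
python3 -m inch '[[0,0,0.002,0,0,0,1],[0,0,0.0035,0,0,0,1],[0,0,0.0043,0,0,0,1],[0,0,0.0043,0,0,0,1],[0,0,0.0043,0,0,0,1]]'; python3 -m inch '[[0,0,0.0004,0,0,0,1],[0,0,0.0004,0,0,0,1],[0,0,0.0004,0,0,0,1]]'
```

```text
time: 10.0
ee_pos: [0.4332, -0.2499, 0.0056]
tcp_rot: [180.0, 0.0, 89.0]
wrist_force: [1.1, 0.7, -0.9]
opening: 0.0122
time: 10.25
ee_pos: [0.4333, -0.2499, 0.0052]
tcp_rot: [180.0, 0.0, 89.0]
wrist_force: [1.1, -0.4, -1.1]
opening: 0.0119
```

```bash
python3 -m inch '[[0,0,0.0006,0,0,0,1],[0,0,0.0006,0,0,0,1],[0,0,0.0006,0,0,0,1]]';python3 -m inch '[[0,0,0.0006,0,0,0,1],[0,0,0.0006,0,0,0,1],[0,0,0.0006,0,0,0,1]]'
```

```text
time: 10.5
ee_pos: [0.4333, -0.2499, 0.0051]
tcp_rot: [180.0, 0.0, 89.0]
wrist_force: [-2.0, 1.9, 5.5]
opening: 0.0119
time: 10.75
ee_pos: [0.4333, -0.2499, 0.0051]
tcp_rot: [180.0, 0.0, 89.0]
wrist_force: [-4.2, 3.9, 10.4]
opening: 0.0125
```

Contact with the worktop. I release gently, then rise.

```bash
python3 -m inch '[[0,0,-0.0006,0,0,0,0.8],[0,0,-0.0006,0,0,0,0.6],[0,0,-0.0006,0,0,0,0.3],[0,0,-0.0006,0,0,0,0],[0,0,-0.0006,0,0,0,0],[0,0,-0.0006,0,0,0,0],[0,0,-0.0006,0,0,0,0],[0,0,-0.0006,0,0,0,0],[0,0,-0.0006,0,0,0,0]]';python3 -m inch '[[0,0,-0.02,0,0,0,0],[0,0,-0.05,0,0,0,0],[0,0,-0.09,0,0,0,0],[0,0,-0.13,0,0,0,0],[0,0,-0.17,0,0,0,0],[0,0,-0.2,0,0,0,0],[0,0,-0.2,0,0,0,0],[0,0,-0.2,0,0,0,0]]'; python3 - <<'E'
from h import *
w,d,K,M=snap("wrist","w7"); t,dt,Kt,Tt=snap("top","t7")
C=cloud(dt,Kt,Tt)
def pz(u,v): return C[140+v//3-1:140+v//3+2,168+u//3-1:168+u//3+2].reshape(-1,3).mean(0).round(3)
print("disc",pz(268,228),pz(245,228),pz(290,228),pz(268,205),pz(268,250)); print("turned",pz(370,139))
a=cv2.resize(t[140:260,168:348],(0,0),fx=2.2,fy=2.2); b=cv2.resize(w,(0,0),fx=.7,fy=.7)
W=max(a.shape[1],b.shape[1]); pad=lambda i:np.pad(i,((0,0),(0,W-i.shape[1]),(0,0)))
cv2.imwrite("pics/v7.png",np.vstack([pad(a),pad(b)])[:,:,::-1])
E
```

```text
time: 11.5
ee_pos: [0.4332, -0.2498, 0.0044]
tcp_rot: [-180.0, -0.0, 89.0]
wrist_force: [-0.5, -0.3, 0.6]
opening: 0.0856
time: 12.17
ee_pos: [0.434, -0.2503, 0.2065]
tcp_rot: [179.8, 0.1, 89.0]
wrist_force: [-0.0, -0.4, -0.3]
opening: 0.0849
disc [0.436 0.185 0.032] [0.436 0.208 0.031] [0.436 0.165 0.029] [0.459 0.186 0.03 ] [0.416 0.185 0.031]
turned [0.524 0.089 0.031]
```

View pics/v7.png

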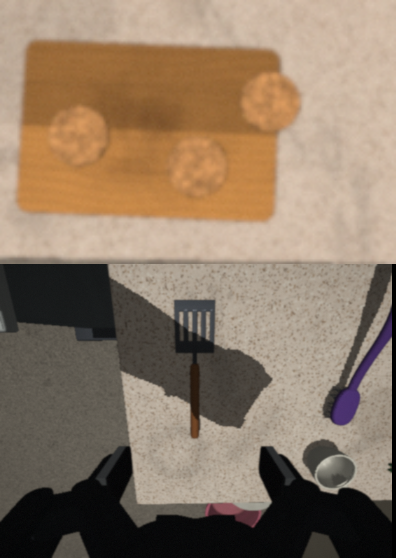

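The disc is plain side up at (198,166), flat and wholly on the board, and the other rounds are unmoved. The turner lies flat on the worktop at (195,370), with the gripper clear of it.

```bash
python3 -c "
from h import *
print(order.job_done())"
```

```text
the job is handed in; nothing more can be done
None
```

The pricked round is now plain side up, flat and wholly on the board, and the turner is back flat on the worktop. I handed the job in after about 12 s on the robot's clock.

**How it went:** I gripped the turner by its handle and slid the blade level under the overhang. I then raised it in an arc about the round's left edge, until the round tipped past vertical and dropped over. The gripper stayed well behind the blade, clear of the round. For the last part, past vertical, the round fell freely from standing on its edge.

**Last checks:**
- **Turned round:** its top reads z = 0.029–0.032 m at five points, where 0.031 m is expected. Its centre is near (0.436, 0.185).
- **Other rounds:** the turned one still measures (0.524, 0.089), unchanged from the start. The far one looks unmoved in the pictures, though I did not re-measure it.
- **Turner:** it looks flat in the final wrist picture. It met the worktop at the same tool height (0.0051 m) as when I gripped it. I pressed slightly past first contact, so the wrist force reached about 12 N before release.

No check failed. The board edge read a few millimetres differently between views, which did not affect the tipping.

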